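# Draw a heat-spreader plate from the gravity magazine and clamp it in the work holder

### The arm

A 6-joint arm with a two-finger parallel gripper is mounted at the origin on the work surface. World frame = base frame: x ahead of the robot, y to its left, z up, the work surface at z = 0. Lengths are in mm, angles in rad, forces in N, time in s.
With the tool pointing down it reaches from about 400 to 925 mm from the base axis. Payload 3.4 kg.
Tool frame: the origin (TCP) lies on the centre line of the jaws, within the pads' length; the fingertips stand 14 mm ahead of it and the grasp point (between the pads) lies 5 mm behind it (tcp_to_tips is the distance from the TCP to the fingertips, in mm); z points along the fingers, y is the line along which they close (so a half turn about z gives the same grasp; the last joint's range is limited). The gripper opens to 85 mm and grips with 20 to 120 N. Pads are 22 mm wide; open, the fingers measure 114 mm over their backs; the gripper's body (76 mm by 85 mm) begins 54 mm behind the grasp point. The pads swing forward as they close: fully open they stand 13 mm farther back than shut.
Start: joints at [1.155, 0.307, 1.506, -0, 1.328, -0.073], TCP at [192.754, 541.735, 245.305] pointing down, gripper open.
Joint ranges: [-3.12, 3.12], [-1.05, 2.28], [0.14, 2.33], [-1.42, 4.57], [0.1, 2.73], [-2.68, 2.68]. Speed limits (rad/s): [2.57, 2.57, 3.14, 3.14, 3.14, 3.14].

### API

Orientations are given as a rotation vector (axis times angle).
In Python, from plant import sense, capture, get_calibration, hand_in, trace, pinpoint, tcp_to_tips gives the robot as it stands. The module is installed in compiled form; this text tells all that it offers.
- The arm moves only by the tool apply_moves, never from a script. Its argument "moves" is a list of rows, each a list of 7 numbers: the shift along the tool's x, y, z in m, then the turn, a rotation vector about the tool's x, y, z in degrees, then the closure, from 0 (fully open) to 1 (shut). In form: [[dx, dy, dz, ax, ay, az, gripper], ...]. A call has 1 to 10 rows; each row is the pose to reach, as a shift and turn from the pose commanded when the call began, along the tool's axes at that moment; what a row does not reach only later rows make up. A row lasts 1/10 s, in which the tool goes at most 50 mm and 8.59 degrees, less where a joint would pass 70% of its speed; a pose out of reach is approached as far as the arm can. A call with a gripper value outside its range is refused whole. The fingers move at their own pace and stop on an object; the grip force is fixed at half the most. Time passes only in rows, so rows that repeat a pose let the fingers close. It gives the time, the measured TCP pose, the force, the opening and the grip force at its end, in the units of the state.
- sense(): the state, without advancing time (a new reading comes with each control period).
- capture(name): name is "scene" or "top" or "wrist"; returns the picture (480x640x3 uint8, blue, green, red); there is no depth.
- get_calibration(name): a dict with "K" (3x3 intrinsics, pixels), "rvec" (rotation vector, rad) and "tvec" (3), from world to camera coordinates, as OpenCV has them. Camera axes: x right, y down, z forward; pixel columns grow to the right and rows downward; lengths in mm; the calibration is good to about 2 mm. A picture is of the moment at which its call begins: read the wrist's pose just before it. get_calibration takes no time and is no camera call; for the wrist camera it gives the pose at the moment of the call.
- hand_in(): hands the job in; it is judged then, once.
Trained networks look in the newest picture that a camera, given by its name, has taken for a name from the list of things; names that differ only in an ending like _2 or _b are one class to them, and where a whole thing is asked for, a point or a joint stands for the part that bears it (a point fixed in the world has none). Each returns a list of dicts, best first, with "score" (0 to 1); they miss things now and then, are a little off and sometimes report something else, mostly with a low value. They report only what shows in the picture. A call takes as long as a camera call. They do not tell look-alikes from the thing itself.
- trace(camera, label): "region" (480x640 bool, what is visible of it) and "point" ([row, column] in pixels, amid what is visible of it).
- pinpoint(camera, label): "point" ([row, column] in pixels: a listed point, or the origin of a listed thing).
The state is a dict: "time": time; "q": joint angles; "joint_velocities": joint speeds; "effort": joint torques, N m; "tool_pos": TCP position; "tool_rot": TCP orientation; "wrist_force": force on the tool from outside, world axes, zero at the start; "ft_torque": the same for the moment, N m; "grip_width": opening from 0.0 (shut) to 1.0 (fully open); "finger_force": force on a finger pad.
Only numpy, scipy, OpenCV 4.12 (cv2) and the standard library are available. Lean on these libraries where they do the work, as an engineer would, in place of code of your own. Each camera call takes 0.05 s, during which the arm holds its last target. There are 200 camera calls.

### The job

Get a heat-spreader plate ready for its transistors: slide the bottom plate straight out of the gravity magazine, so that the rest of the stack drops squarely onto the magazine's floor and stays inside. The work holder leaves no room for fingers beside the plate's long sides, so put it down flat on the mat, take it again by its two short ends, and lay it flat on the ledges between the jaws, central along them, without dropping it. Then push the moving jaw up until the plate is held snugly against the fixed jaw, and leave the other things on the bench alone.

Things in the scene. Friction and masses are not known exactly. Their poses are not given: they have to be found in the camera images.
- plate0: bottom plate of the stack: plain aluminium block 70 x 54 x 12 mm, 122 g (+-15%), drilled. Origin at the centre of its underside; x along its 70 mm length, y along its 54 mm width, z up. At the start its front end (-x) already sticks out of the magazine's mouth: its centre lies 26 to 30 mm forward of the stack's, so 21 to 26 mm of it stand clear of the front posts, open above, below and at both sides.
- plate1: an identical plate, number 1 above the bottom plate at the start (underside 30 mm above the bench), same size and axes; it rests loosely on the one below
- plate2: an identical plate, number 2 above the bottom plate at the start (underside 42 mm above the bench), same size and axes; it rests loosely on the one below
- plate3: an identical plate, number 3 above the bottom plate at the start (underside 54 mm above the bench), same size and axes; it rests loosely on the one below
- plate4: an identical plate, number 4 above the bottom plate at the start (underside 66 mm above the bench), same size and axes; it rests loosely on the one below
- magazine: gravity magazine, screwed down: grey plinth with a flat floor 18 mm above the bench and four upright steel angle posts, 88 mm tall, around the stack, open on top. Origin at the centre of its underside, z up; its mouth faces -x. Plates lie lengthwise along its x; one at home is centred on the origin (play 1.5 mm in x and y), one beyond x = -72 mm is clear of the stack.
- mouth (a point): middle of the magazine's mouth: on the floor's front edge, at x = -39.5 mm of the magazine, 18 mm above the bench. The front posts' outer face is in this plane (63 mm wide overall); their flanges end 17 mm above the floor, so one plate passes beneath and the second is held back. In front of the plinth there is only the bench, 18 mm below the floor.
- holder: sliding-jaw work holder, aluminium, fixed to the bench: 150 mm along its x, 90 mm along y; origin on the bench, z up. Fixed jaw on the +x side, moving jaw on -x: upright walls 80 mm long along y, tops 50 mm above the bench. From each wall a ledge juts 14 mm towards the other jaw, top 30 mm above the bench. Between and beside the jaws all is under 20 mm high; an end block at x = -96 to -84 mm is 24 mm high.
- seat (a point): where the centre of the plate's underside belongs once clamped: on the holder's axis, level with the ledges' tops, 30 mm above the bench, 27 mm from the fixed jaw's inner face, which stands at x = +27 mm of the holder. The plate lies with its length along the holder's y, its long sides facing the jaws.
- jaw (a joint): position of the moving jaw, m: its inner face stands at x = -36 mm + value in the holder's frame, so the gap between the walls is 63 mm minus the value. Starts between 0 and 0.003 (gap 60 to 63 mm), grows towards the fixed jaw, meets a 54 mm plate lying against the fixed jaw at 0.009. Slides with about 3 N of friction and stays where it is left.
- jaw_back (a point): middle of the outer (-x) face of the moving jaw's wall (14 mm thick), 5 mm below its top edge, 45 mm above the bench: the place to push, towards the holder's +x. The face is 80 mm wide and free from 26 mm up to 50 mm above the bench.
- multimeter: bystander: red handheld meter lying flat, 150 x 78 x 45 mm, origin at the centre of its underside
- screwdriver: bystander: screwdriver, 170 mm, lying on the bench
- solder_reel: bystander: metal reel of solder standing on end, 54 mm across, 46 mm high
- mouse: bystander: black computer mouse, 105 x 60 x 31 mm
- control_unit: bystander: open engine control unit, aluminium case 130 x 105 x 28 mm with a green board
- tweezers: bystander: steel tweezers 115 mm long, lying flat
- screw_tray: bystander: grey divided screw tray 90 x 65 x 22 mm
Not all that is in view belongs to the job. Leave any blue look-alike of the magazine alone. Leave any blue look-alike of the plate4 alone.

How it is judged:
By the outcome, as a careful person would: the job done as asked, in the order asked, and still so for the second after the job is handed in, with the robot touching nothing.
It also fails if it takes over 61 s, if anything falls off the work surface, if the arm or the gripper's body presses on something with over 40 N, if the wrist force passes 120 N, or if a joint passes its speed limit or range.

## Working session

There is one attempt and no reset: what is moved stays moved. The work goes in short steps, Python scripts to look and compute and a tool call to move; the robot and the scene stay as the last step left them, time stands still between calls to the robot, and variables do not carry over. Pictures are saved under pics/ and viewed, at most 12 in all, crops included, and the job is handed in when it is done.

Besides the shell and the picture viewer there is one more tool, called after ">>>" as name(argument=value, ...) on one line, values as JSON. apply_moves: Moves the arm, as the interface text tells. Its arguments: {"type":"object","properties":{"moves":{"type":"array","items":{"type":"array","items":{"type":"number"}}}},"required":["moves"]}

```bash
mkdir -p pics
cat > h.py <<'E'
import numpy as np, cv2
from plant import *
def ray(cam,rc,z,cal=None):
    c=cal or get_calibration(cam);K=np.array(c["K"],float);R=cv2.Rodrigues(np.array(c["rvec"],float))[0];t=np.array(c["tvec"],float).ravel()
    p=cv2.undistortPoints(np.array([[[rc[1],rc[0]]]],float),K,None).ravel()
    d=R.T@np.array([p[0],p[1],1]);o=-R.T@t
    return o+d*(z-o[2])/d[2]
def proj(cam,P):
    c=get_calibration(cam)
    p=cv2.projectPoints(np.array(P,float).reshape(-1,1,3),np.array(c["rvec"],float),np.array(c["tvec"],float),np.array(c["K"],float),None)[0].reshape(-1,2)
    return p[:,::-1]
E
python3 - <<'E'
from h import *
s=sense();print(s["tool_pos"],s["tool_rot"],s["grip_width"],tcp_to_tips)
for c in ("scene","top"):
    im=capture(c);cv2.imwrite(f"pics/{c}0.png",im)
    for l,z in (("plate0",18),("magazine",0),("mouth",18),("holder",0),("seat",30),("jaw_back",45),("plate4",66)):
        for r in pinpoint(c,l)[:3]: print(c,l,round(r["score"],2),np.round(r["point"]),np.round(ray(c,r["point"],z)))
E
```

```text
[192.49091846 541.1091619  244.36976958] [-0.53427058 -3.09531261  0.00317244] 0.9990738922888778 14.0
scene plate0 0.79 [297. 325.] [594.  86.  18.]
scene plate0 0.67 [325. 362.] [589. 184.  18.]
scene plate0 0.56 [329. 371.] [584. 201.  18.]
scene magazine 0.93 [261. 491.] [265. 255.   0.]
scene magazine 0.9 [345. 360.] [616. 204.   0.]
scene magazine 0.52 [334. 364.] [591. 192.   0.]
scene mouth 0.92 [249. 504.] [233. 260.  18.]
scene mouth 0.84 [328. 377.] [574. 207.  18.]
scene mouth 0.69 [169. 215.] [ 522. -371.   18.]
scene holder 0.66 [230. 258.] [ 566. -158.    0.]
scene holder 0.66 [415. 372.] [701. 316.   0.]
scene seat 0.87 [217. 255.] [ 562. -171.   30.]
scene jaw_back 0.79 [202. 268.] [ 520. -175.   45.]
scene jaw_back 0.48 [336. 374.] [603. 226.  45.]
scene plate4 0.79 [297. 325.] [618. 111.  66.]
scene plate4 0.67 [325. 362.] [613. 204.  66.]
scene plate4 0.56 [329. 371.] [608. 220.  66.]
top plate0 0.97 [226. 288.] [578.  94.  18.]
top plate0 0.61 [210. 244.] [624. 211.  18.]
top plate0 0.52 [211. 244.] [622. 210.  18.]
top magazine 0.73 [212. 247.] [623. 206.   0.]
top magazine 0.68 [348. 234.] [265. 240.   0.]
top mouth 0.88 [366. 227.] [222. 256.  18.]
top mouth 0.65 [228. 244.] [577. 211.  18.]
top holder 0.93 [231. 387.] [ 560. -169.    0.]
top seat 0.74 [223. 385.] [ 574. -163.   30.]
top jaw_back 0.74 [242. 393.] [ 522. -178.   45.]
top plate4 0.97 [226. 288.] [568.  89.  66.]
top plate4 0.61 [210. 244.] [612. 202.  66.]
top plate4 0.52 [211. 244.] [610. 201.  66.]
```

View pics/scene0.png

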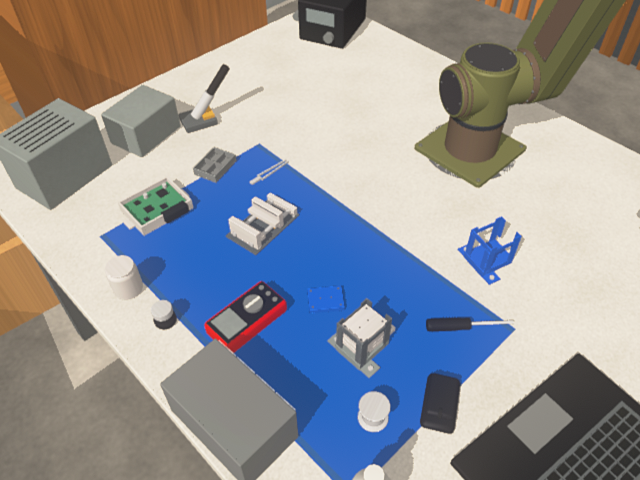

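View pics/top0.png

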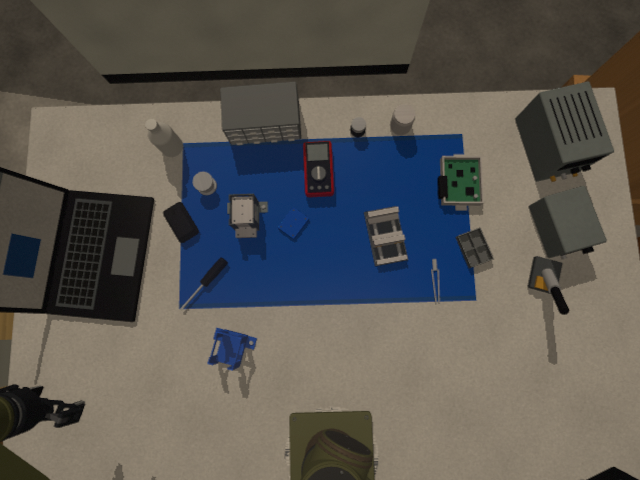

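The grey magazine is at about top (244,213) and scene (362,335). Its blue look-alike is at top (232,348), and a blue look-alike plate lies at top (293,223). The holder is at top (387,237). The grey magazine fits the description because it holds the stack. I'll confirm that in an enlarged crop.

Run:
```python
from h import *
a=cv2.imread("pics/top0.png")[180:255,210:280];b=cv2.imread("pics/scene0.png")[285:385,320:410];c=cv2.imread("pics/top0.png")[195:280,355:420]
r=lambda i:cv2.resize(i,(260,int(260*i.shape[0]/i.shape[1])),interpolation=cv2.INTER_CUBIC)
o=np.zeros((350,780,3),np.uint8)
for k,i in enumerate((a,b,c)):
    i=r(i)[:350];o[:i.shape[0],k*260:k*260+260]=i
cv2.imwrite("pics/crop.png",o)
```

```text
(no output)
```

View pics/crop.png

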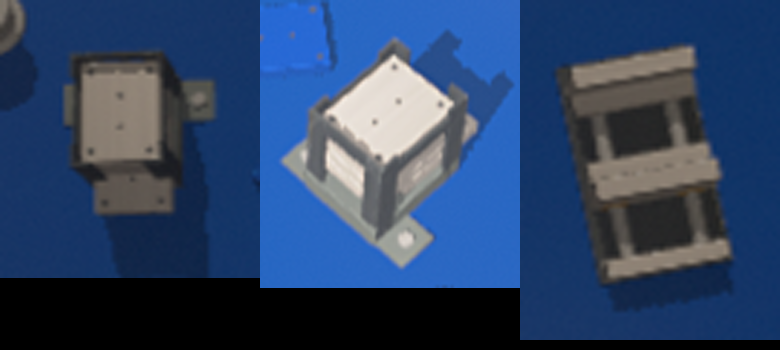

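```bash
cat >> h.py <<'E'
import json,os
from scipy.spatial.transform import Rotation as Ro
def cmd():
    if os.path.exists("cmd.json"):
        d=json.load(open("cmd.json"));return np.array(d["p"]),Ro.from_rotvec(d["r"])
    return np.array([192.754,541.735,245.305]),Ro.from_rotvec([-0.53427,-3.09531,0.00317])
def orient(yaw,tilt=0):  # tool y along world yaw+90, tool z tilted forward (towards yaw) from down
    s,c=np.sin(np.radians(tilt)),np.cos(np.radians(tilt))
    return Ro.from_euler("z",yaw,degrees=True)*Ro.from_matrix(np.array([[-c,0,s],[0,1,0],[-s,0,-c]]))
def row(p,R,base=None):
    p0,R0=base or cmd()
    print(np.round(R0.inv().apply(np.array(p)-p0)/1000,4),np.round((R0.inv()*R).as_rotvec(degrees=True),2))
def done(r):  # record the final row of a call
    p0,R0=cmd();p=p0+R0.apply(np.array(r[:3])*1000);R=R0*Ro.from_rotvec(r[3:6],degrees=True)
    json.dump({"p":list(p),"r":list(R.as_rotvec())},open("cmd.json","w"))
    s=sense();print("cmd",p.round(1),"meas",s["tool_pos"].round(1),"rot err deg",np.round((R.inv()*Ro.from_rotvec(s["tool_rot"])).as_rotvec(degrees=True),1),"F",s["wrist_force"].round(1),"w",round(s["grip_width"]*85,1),s["finger_force"],"t",s["time"])
E
python3 -c "
from h import *
print(cmd()[1].as_matrix().round(3)); row([490,208,190],orient(0,30))"
```

```text
[[-0.942  0.335 -0.001]
 [ 0.335  0.942 -0.002]
 [ 0.    -0.002 -1.   ]]
[-0.3919 -0.2147  0.0557] [ -5.24 -29.73 -19.1 ]
```

>>> apply_moves(moves=[[-0.392, -0.215, 0.056, -5.24, -29.73, -19.1, 0], [-0.392, -0.215, 0.056, -5.24, -29.73, -19.1, 0], [-0.392, -0.215, 0.056, -5.24, -29.73, -19.1, 0], [-0.392, -0.215, 0.056, -5.24, -29.73, -19.1, 0], [-0.392, -0.215, 0.056, -5.24, -29.73, -19.1, 0], [-0.392, -0.215, 0.056, -5.24, -29.73, -19.1, 0], [-0.392, -0.215, 0.056, -5.24, -29.73, -19.1, 0], [-0.392, -0.215, 0.056, -5.24, -29.73, -19.1, 0], [-0.392, -0.215, 0.056, -5.24, -29.73, -19.1, 0], [-0.392, -0.215, 0.056, -5.24, -29.73, -19.1, 0]])

```text
time: 1.8
tool_pos: [493.4, 202.0, 189.2]
tool_rot: [0.014, 2.617, -0.002]
wrist_force: [0.6, 0.2, -0.2]
grip_width: 1.001
finger_force: 0.0
```

>>> apply_moves(moves=[[0, 0, 0, 0, 0, 0, 0.36], [0, 0, 0, 0, 0, 0, 0.36], [0, 0, 0, 0, 0, 0, 0.36]])

```text
time: 2.1
tool_pos: [489.1, 209.4, 189.5]
tool_rot: [-0.003, 2.617, 0.004]
wrist_force: [-0.5, 1.1, 0.7]
grip_width: 0.642
finger_force: 0.0
```

Run:
```python
from h import *
done([-0.392,-0.215,0.056,-5.24,-29.73,-19.1])
im=capture("wrist");c=get_calibration("wrist");cv2.imwrite("pics/w1.png",im)
R=cv2.Rodrigues(np.array(c["rvec"],float))[0]
p,Rt=cmd();print("cam in tool",Rt.inv().apply(-R.T@np.array(c["tvec"]).ravel()-p),"\n",(R@Rt.as_matrix()).round(2))
for l,z in (("plate0",18),("mouth",18),("magazine",0),("plate4",66)):
    for r in pinpoint("wrist",l)[:2]: print(l,round(r["score"],2),np.round(r["point"]),ray("wrist",r["point"],z).round(1))
```

```text
cmd [490.  207.7 189.7] meas [489.1 209.4 189.5] rot err deg [-0.2 -0.1 -0.1] F [-0.5  1.1  0.7] w 54.6 0.0 t 2.1
cam in tool [  82.79036282    0.71077792 -128.89266254] 
 [[ 0.    1.   -0.  ]
 [-0.95  0.   -0.31]
 [-0.31  0.    0.95]]
plate0 0.75 [210. 188.] [572.3  93.4  18. ]
plate0 0.74 [277. 313.] [674.2 208.2  18. ]
magazine 0.41 [ 30. 490.] [430.8 323.6   0. ]
plate4 0.75 [210. 188.] [529.1 115.6  66. ]
plate4 0.74 [277. 313.] [610.9 207.6  66. ]
```

View pics/w1.png

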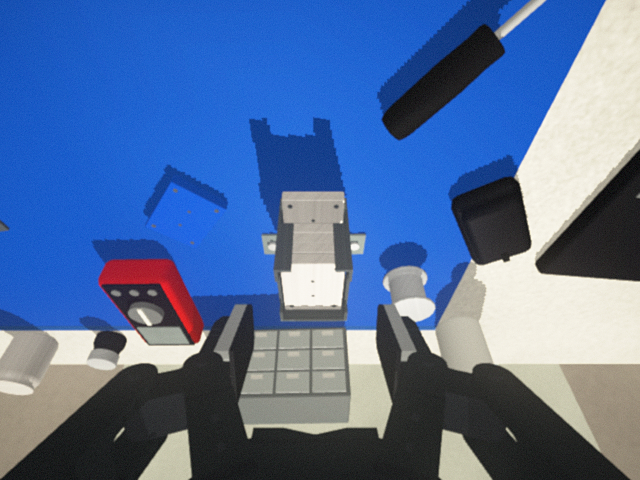

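The stack and plate0's overhang are clear: its front end is at row ~192, cols 281–344, and the posts start at row ~225. The fingertips show at row ~305, cols 235–252 and 378–398. Next I'll enlarge this to find the plate edges and check the tip depth.

Run:
```python
from h import *
im=cv2.imread("pics/w1.png")
p,Rt=cmd()
for zt in (4,9,14,18):
    for x in (-11,11): print("tip z",zt,"x",x,proj("wrist",[p+Rt.apply([x,y,zt]) for y in (-27,27)]).round(1).tolist())
a=cv2.resize(im[180:325,265:365],None,fx=4,fy=4,interpolation=cv2.INTER_CUBIC)[:600]
b=cv2.resize(im[290:410,200:300],None,fx=4,fy=4,interpolation=cv2.INTER_CUBIC)
o=np.zeros((580,800,3),np.uint8);o[:580,:400]=a[:580];o[:480,400:]=b
cv2.imwrite("pics/c1.png",o)
```

```text
tip z 4 x -11 [[355.4, 251.2], [355.3, 373.7]]
tip z 4 x 11 [[310.7, 248.3], [310.7, 376.5]]
tip z 9 x -11 [[348.8, 253.0], [348.7, 371.9]]
tip z 9 x 11 [[305.2, 250.3], [305.2, 374.6]]
tip z 14 x -11 [[342.5, 254.7], [342.4, 370.2]]
tip z 14 x 11 [[300.0, 252.2], [299.9, 372.7]]
tip z 18 x -11 [[337.8, 256.1], [337.7, 368.9]]
tip z 18 x 11 [[296.0, 253.6], [296.0, 371.3]]
```

View pics/c1.png

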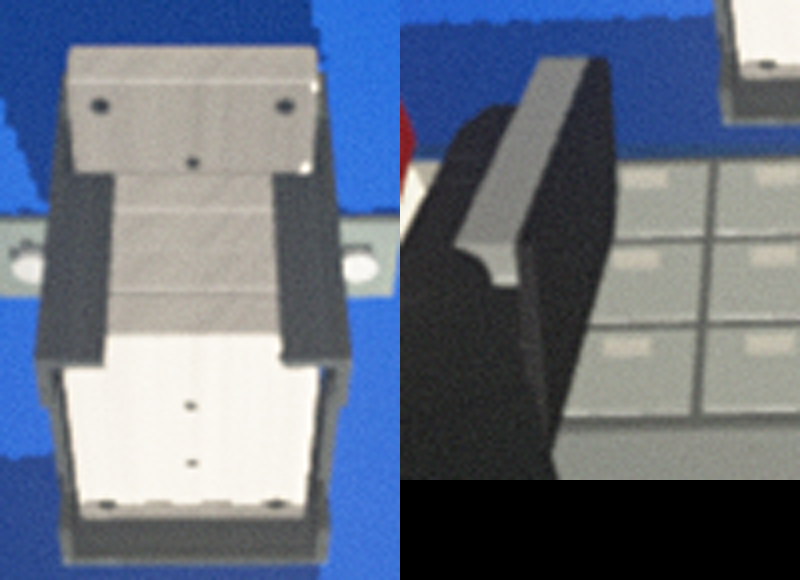

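Run:
```python
from h import *
# wrist still at the same pose
for n,(r,c),z in (("front top L",(200.8,282.3),30),("front top R",(200.8,344.6),30),("front bot L",(191.5,282.5),18),("front bot R",(191.5,344),18),("postbottom L",(223.3,278),35),("postbottom R",(223.3,348),35),("holes L",(206.3,290),30),("holes R",(206.3,336.3),30),("top plate back L",(304.5,287),78),("top plate back R",(304.5,341),78),("plate holes top back",(306,292),78),("plate hole tb R",(306,334.5),78),("post topL",(270.5,274.5),106),("post topR",(270.5,352),106)):
    print(n,ray("wrist",(r,c),z).round(1))
for r in pinpoint("wrist","mouth")[:2]: print(r["score"],r["point"])
```

```text
front top L [551.3 181.6  30. ]
front top R [551.2 234.7  30. ]
front bot L [551.  181.1  18. ]
front bot R [550.9 234.8  18. ]
postbottom L [573.1 176.7  35. ]
postbottom R [573.  238.8  35. ]
holes L [557.5 187.9  30. ]
holes R [557.4 227.9  30. ]
top plate back L [637.9 183.2  78. ]
top plate back R [637.9 234.2  78. ]
plate holes top back [640.5 187.8  78. ]
plate hole tb R [640.5 228.2  78. ]
post topL [550.3 180.6 106. ]
post topR [550.3 235.4 106. ]
```

Run:
```python
from h import *
row([537,208,87.7],orient(0,20))
row([557.6,208,31.3],orient(0,20))
print(get_calibration("top")["tvec"])
for l in ("screwdriver",):
    for r in trace("top",l)[:1]:
        ys,xs=np.nonzero(r["region"]); 
        for i in (xs.argmin(),xs.argmax(),ys.argmin(),ys.argmax()): print(ray("top",(ys[i],xs[i]),10).round())
```

```text
[0.0102 0.0003 0.1118] [-0. 10. -0.]
[0.0206 0.0003 0.171 ] [-0. 10. -0.]
[  18.72927769  528.84479201 1097.07890433]
[373. 378.  10.]
[490. 264.  10.]
[496. 280.  10.]
[370. 378.  10.]
```

>>> apply_moves(moves=[[0.0102, 0.0003, 0.1118, 0, 10, 0, 0.28], [0.0102, 0.0003, 0.1118, 0, 10, 0, 0.28], [0.0102, 0.0003, 0.1118, 0, 10, 0, 0.28], [0.0206, 0.0003, 0.131, 0, 10, 0, 0.28], [0.0206, 0.0003, 0.146, 0, 10, 0, 0.28], [0.0206, 0.0003, 0.156, 0, 10, 0, 0.28], [0.0206, 0.0003, 0.164, 0, 10, 0, 0.28], [0.0206, 0.0003, 0.171, 0, 10, 0, 0.28], [0.0206, 0.0003, 0.171, 0, 10, 0, 0.28]])

```text
time: 3.35
tool_pos: [558.4, 208.5, 30.9]
tool_rot: [0.0, 2.791, 0.003]
wrist_force: [-0.3, -0.5, 1.1]
grip_width: 0.716
finger_force: 0.0
```

Run:
```python
from h import *
done([0.0206,0.0003,0.171,0,10,0])
im=capture("wrist");cv2.imwrite("pics/w2.png",im)
```

```text
cmd [557.6 208.   31.3] meas [558.4 208.5  30.9] rot err deg [-0.1 -0.1  0. ] F [-0.3 -0.5  1.1] w 60.9 0.0 t 3.35
```

View pics/w2.png

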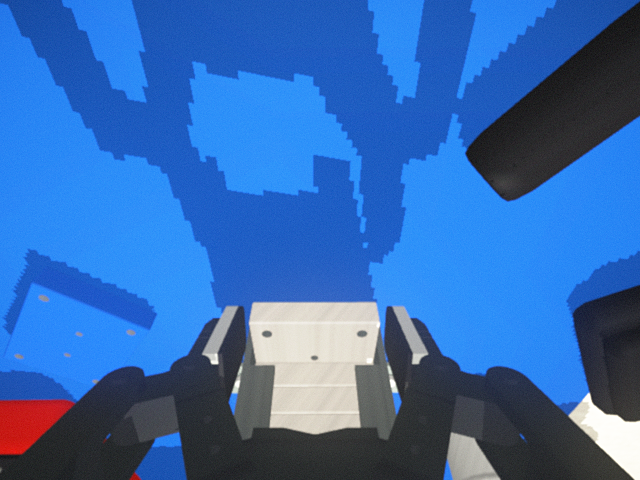

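The pads (cols ~235 and ~397) straddle the plate's overhang (cols 250–379) and stay clear of the posts. I'll grip it and pull straight out.

>>> apply_moves(moves=[[0, 0, 0, 0, 0, 0, 0.5], [0, 0, 0, 0, 0, 0, 0.5], [0, 0, 0, 0, 0, 0, 0.5], [0, 0, 0, 0, 0, 0, 0.5]])

```text
time: 3.8
tool_pos: [558.0, 208.5, 32.0]
tool_rot: [0.0, 2.79, 0.003]
wrist_force: [-2.1, -0.7, 6.8]
grip_width: 0.616
finger_force: 63.3
```

>>> apply_moves(moves=[[0.0047, 0, -0.0017, 0, 0, 0, 0.5], [0.0117, 0, -0.0043, 0, 0, 0, 0.5], [0.0188, 0, -0.0068, 0, 0, 0, 0.5], [0.0263, 0, -0.0096, 0, 0, 0, 0.5], [0.0338, 0, -0.0123, 0, 0, 0, 0.5], [0.0414, 0, -0.0151, 0, 0, 0, 0.5], [0.0498, 0, -0.0181, 0, 0, 0, 0.5], [0.0592, 0, -0.0215, 0, 0, 0, 0.5], [0.0705, 0, -0.0257, 0, 0, 0, 0.5], [0.0705, 0, -0.0257, 0, 0, 0, 0.5]])

```text
time: 4.8
tool_pos: [478.0, 206.6, 29.3]
tool_rot: [-0.001, 2.798, -0.003]
wrist_force: [-0.3, -0.6, -1.6]
grip_width: 0.608
finger_force: 63.0
```

Run:
```python
from h import *
done([0.0705,0,-0.0257,0,0,0])
im=capture("wrist");b=capture("scene")
o=np.zeros((480,800,3),np.uint8);o[:360,:480]=cv2.resize(im,(480,360));o[:320,480:]=cv2.resize(b[280:380,310:410],(320,320),interpolation=cv2.INTER_CUBIC)
cv2.imwrite("pics/w3.png",o)
row([475,152,60],orient(0,20));row([475,152,16.3],orient(0,20));row([475,152,13.3],orient(0,20))
```

```text
cmd [482.6 208.   31.3] meas [478.  206.6  29.3] rot err deg [ 0.1  0.3 -0.1] F [-0.3 -0.6 -1.6] w 51.7 62.966816425323486 t 4.8
[-0.0027 -0.056  -0.0295] [-0.   -0.   -0.01]
[ 0.0122 -0.056   0.0115] [-0.   -0.   -0.01]
[ 0.0133 -0.056   0.0144] [-0.   -0.   -0.01]
```

View pics/w3.png

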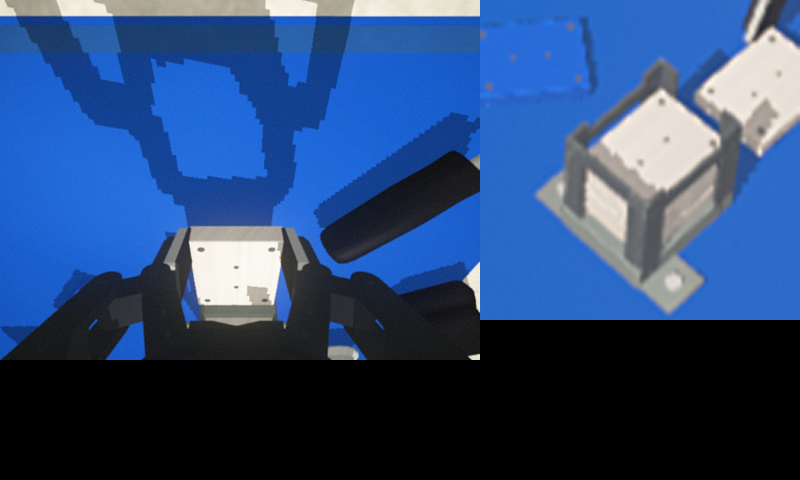

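The plate is out and held between the pads, and the remaining four have dropped squarely between the posts. I'll carry it to a clear part of the mat.

>>> apply_moves(moves=[[0, -0.02, -0.005, 0, 0, 0, 0.5], [0.004, -0.056, 0, 0, 0, 0, 0.5], [0.009, -0.056, 0.005, 0, 0, 0, 0.5], [0.0122, -0.056, 0.0115, 0, 0, 0, 0.5], [0.0122, -0.056, 0.0115, 0, 0, 0, 0.5], [0.0122, -0.056, 0.0115, 0, 0, 0, 0.5]])

```text
time: 5.5
tool_pos: [475.6, 152.4, 15.7]
tool_rot: [0.001, 2.792, 0.002]
wrist_force: [-0.9, -0.2, -1.8]
grip_width: 0.607
finger_force: 63.1
```

>>> apply_moves(moves=[[0.0003, 0, 0.0008, 0, 0, 0, 0.5], [0.0006, 0, 0.0017, 0, 0, 0, 0.5], [0.0006, 0, 0.0017, 0, 0, 0, 0.5]])

```text
time: 5.8
tool_pos: [475.5, 152.7, 14.2]
tool_rot: [-0.0, 2.791, 0.003]
wrist_force: [0.5, 0.5, -0.9]
grip_width: 0.607
finger_force: 63.2
```

Run:
```python
from h import *
done([0.0122,-0.056,0.0115,0,0,0]);done([0.0006,0,0.0017,0,0,0])
im=capture("wrist");cv2.imwrite("pics/w4.png",im)
r=trace("wrist","plate0")
for q in r[:2]:
    c,_=cv2.findContours(q["region"].astype(np.uint8),0,2);c=max(c,key=cv2.contourArea);print(q["score"],cv2.approxPolyDP(c,4,True)[:,0].tolist())
p,R=cmd()
print(proj("wrist",[[503+a*35,152+b*27,h] for h in (0,12) for a in (-1,1) for b in (-1,1)]).round().tolist())
```

```text
cmd [475.  152.   16.4] meas [475.5 152.7  14.2] rot err deg [-0.1 -0.1  0. ] F [ 0.5  0.5 -0.9] w 51.6 63.15601944923401 t 5.8
cmd [475.  152.   14.6] meas [475.5 152.7  14.2] rot err deg [-0.1 -0.1  0. ] F [ 0.5  0.5 -0.9] w 51.6 63.15601944923401 t 5.8
0.83 [[439, 450], [437, 471], [460, 472], [455, 452]]
0.7 [[254, 302], [252, 325], [265, 406], [365, 404], [377, 330], [375, 302]]
[[301.0, 252.0], [301.0, 376.0], [387.0, 266.0], [387.0, 362.0], [322.0, 249.0], [322.0, 380.0], [408.0, 264.0], [408.0, 365.0]]
```

>>> apply_moves(moves=[[0.0002, 0, 0.0005, 0, 0, 0, 0.5], [0.0003, 0, 0.0009, 0, 0, 0, 0.5], [0.0004, 0, 0.0012, 0, 0, 0, 0.5], [0.0004, 0, 0.0012, 0, 0, 0, 0.5]])

```text
time: 6.3
tool_pos: [475.4, 152.6, 13.9]
tool_rot: [0.0, 2.79, 0.004]
wrist_force: [-5.1, 0.3, 11.4]
grip_width: 0.606
finger_force: 64.7
```

>>> apply_moves(moves=[[0.0002, 0, 0.0005, 0, 0, 0, 0.5], [0.0003, 0, 0.0009, 0, 0, 0, 0.5], [0.0003, 0, 0.0009, 0, 0, 0, 0.5]])

```text
time: 6.6
tool_pos: [475.4, 152.6, 13.8]
tool_rot: [-0.0, 2.788, 0.004]
wrist_force: [-7.3, -0.9, 23.0]
grip_width: 0.612
finger_force: 65.9
```

>>> apply_moves(moves=[[-0.0003, 0, -0.0008, 0, 0, 0, 0.5], [-0.0003, 0, -0.0008, 0, 0, 0, 0.5], [-0.0003, 0, -0.0008, 0, 0, 0, 0.2], [-0.0003, 0, -0.0008, 0, 0, 0, 0.2], [-0.0003, 0, -0.0008, 0, 0, 0, 0.2], [-0.0003, 0, -0.015, 0, 0, 0, 0.2], [-0.0003, 0, -0.045, 0, 0, 0, 0.1], [0, 0, -0.095, 0, 0, 0, 0], [0, 0, -0.14, 0, 0, 0, 0]])

```text
time: 7.5
tool_pos: [426.0, 152.2, 143.9]
tool_rot: [0.001, 2.795, 0.003]
wrist_force: [0.8, -0.4, -0.9]
grip_width: 1.0
finger_force: 0.0
```

Run:
```python
from h import *
for r in ([0.0004,0,0.0012,0,0,0],[0.0003,0,0.0009,0,0,0],[0,0,-0.14,0,0,0]): done(r)
row([505,152,140],orient(90))
print(np.degrees(sense()["q"]).round())
```

```text
cmd [475.1 152.   13.3] meas [426.  152.2 143.9] rot err deg [-0.1  0.1  0. ] F [ 0.8 -0.4 -0.9] w 85.0 0.0 t 7.5
cmd [475.1 152.   12.3] meas [426.  152.2 143.9] rot err deg [-0.1  0.1  0. ] F [ 0.8 -0.4 -0.9] w 85.0 0.0 t 7.5
cmd [427.2 152.  143.9] meas [426.  152.2 143.9] rot err deg [-0.1  0.1  0. ] F [ 0.8 -0.4 -0.9] w 85.0 0.0 t 7.5
[-0.0717  0.      0.0303] [-15.69  15.69 -89.01]
[ 19.   8. 122. -12.  31. -61.]
```

Run:
```python
from h import *
row([505,152,140],orient(-90))
```

```text
[-0.0717  0.      0.0303] [15.69 15.69 89.  ]
```

>>> apply_moves(moves=[[-0.0717, 0, 0.0303, 15.69, 15.69, 89, 0], [-0.0717, 0, 0.0303, 15.69, 15.69, 89, 0], [-0.0717, 0, 0.0303, 15.69, 15.69, 89, 0], [-0.0717, 0, 0.0303, 15.69, 15.69, 89, 0], [-0.0717, 0, 0.0303, 15.69, 15.69, 89, 0], [-0.0717, 0, 0.0303, 15.69, 15.69, 89, 0], [-0.0717, 0, 0.0303, 15.69, 15.69, 89, 0], [-0.0717, 0, 0.0303, 15.69, 15.69, 89, 0], [-0.0717, 0, 0.0303, 15.69, 15.69, 89, 0], [-0.0717, 0, 0.0303, 15.69, 15.69, 89, 0]])

```text
time: 8.5
tool_pos: [505.0, 152.3, 139.0]
tool_rot: [2.102, 2.305, 0.002]
wrist_force: [0.8, -0.8, 0.3]
grip_width: 1.003
finger_force: 0.0
```

Run:
```python
from h import *
json.dump({"p":[505,152,140],"r":list(orient(-90).as_rotvec())},open("cmd.json","w"))
done([0]*6)
```

```text
cmd [505. 152. 140.] meas [505.  152.3 139. ] rot err deg [-0.9 -0.8 -5.3] F [ 0.8 -0.8  0.3] w 85.3 0.0 t 8.5
```

Run:
```python
from h import *
rv=np.array([15.69,15.69,89.]);R=orient(0,20)*Ro.from_rotvec(rv*85.9/np.linalg.norm(rv),degrees=True)
json.dump({"p":[505,152,140],"r":list(R.as_rotvec())},open("cmd.json","w"));done([0]*6);row([505,152,140],orient(-90))
```

```text
cmd [505. 152. 140.] meas [505.  152.3 139. ] rot err deg [0.1 0.2 0.4] F [ 0.8 -0.8  0.3] w 85.3 0.0 t 8.5
[0. 0. 0.] [1.   1.   5.65]
```

>>> apply_moves(moves=[[0, 0, 0, 0.8, 1.0, 5.5, 0], [0, 0, 0, 0.8, 1.0, 5.5, 0], [0, 0, 0, 0.8, 1.0, 5.5, 0]])

```text
time: 8.8
tool_pos: [504.9, 151.9, 139.0]
tool_rot: [2.216, 2.225, 0.006]
wrist_force: [-0.4, -1.1, 0.4]
grip_width: 1.0
finger_force: 0.0
```

Run:
```python
from h import *
s=sense();print((orient(-90).inv()*Ro.from_rotvec(s["tool_rot"])).as_rotvec(degrees=True),s["tool_pos"])
im=capture("wrist");cv2.imwrite("pics/w5.png",im)
for q in trace("wrist","plate0")[:2]:
    c,_=cv2.findContours(q["region"].astype(np.uint8),0,2);c=max(c,key=cv2.contourArea);k=cv2.approxPolyDP(c,5,True)[:,0]
    print(q["score"],[(a.tolist(),ray("wrist",a[::-1],12)[:2].round(1).tolist()) for a in k])
print(proj("wrist",[[503+a*35,152+b*27,h] for h in (0,12) for a in (-1,1) for b in (-1,1)]).round().tolist())
```

```text
[-0.20330505  0.09534483 -0.21822679] [504.87130956 151.91038388 139.04969585]
0.88 [([575, 129], [682.6, 235.1]), ([464, 129], [606.1, 234.8]), ([460, 147], [604.9, 222.9]), ([439, 148], [590.3, 222.1]), ([434, 204], [591.2, 182.6]), ([456, 223], [609.2, 168.4]), ([554, 223], [682.4, 168.6])]
0.88 [([404, 271], [573.5, 129.8]), ([363, 319], [543.6, 87.7]), ([415, 359], [589.6, 49.5]), ([420, 314], [589.7, 92.3]), ([437, 314], [603.5, 92.4]), ([459, 332], [623.6, 75.7]), ([470, 322], [631.4, 85.1])]
[[271.0, 270.0], [205.0, 268.0], [271.0, 356.0], [205.0, 359.0], [276.0, 269.0], [208.0, 266.0], [277.0, 358.0], [209.0, 361.0]]
```

View pics/w5.png

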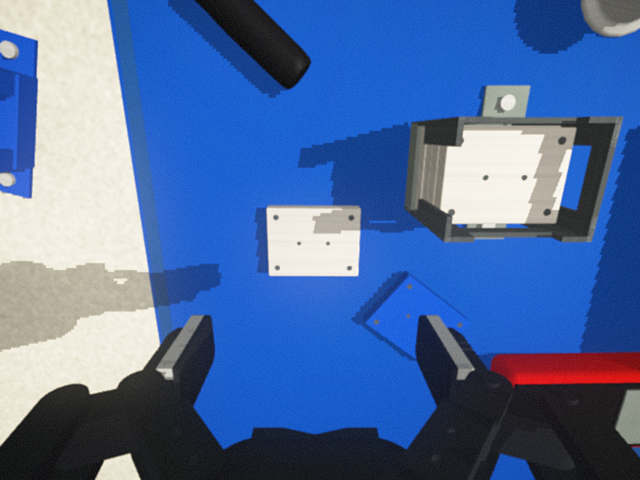

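The plate lies flat and square on the mat at cols 268–359, rows 206–276, centred near (503,152), and the stack sits square in the magazine. Now I'll grasp it by its short ends.

>>> apply_moves(moves=[[0, -0.002, 0.04, 0, 0, 0.15, 0], [0, -0.002, 0.08, 0, 0, 0.15, 0], [0, -0.002, 0.105, 0, 0, 0.15, 0], [0, -0.002, 0.12, 0, 0, 0.15, 0], [0, -0.002, 0.127, 0, 0, 0.15, 0], [0, -0.002, 0.1315, 0, 0, 0.15, 0], [0, -0.002, 0.1315, 0, 0, 0.15, 0], [0, -0.002, 0.1315, 0, 0, 0.15, 0]])

```text
time: 9.7
tool_pos: [504.3, 152.7, 8.7]
tool_rot: [2.22, 2.22, 0.009]
wrist_force: [0.6, -0.7, -0.2]
grip_width: 1.003
finger_force: 0.0
```

>>> apply_moves(moves=[[0, 0, 0, 0, 0, 0, 0.4], [0, 0, 0, 0, 0, 0, 0.4], [0, 0, 0, 0, 0, 0, 0.4], [0, 0, 0, 0, 0, 0, 0.4]])

```text
time: 10.1
tool_pos: [504.4, 152.6, 9.2]
tool_rot: [2.22, 2.219, 0.01]
wrist_force: [0.2, -0.3, 6.1]
grip_width: 0.799
finger_force: 67.0
```

Run:
```python
from h import *
json.dump({"p":[503,152,8.5],"r":list(orient(-90).as_rotvec())},open("cmd.json","w"));done([0]*6)
row([548,-171,150],orient(-168))
```

```text
cmd [503.  152.    8.5] meas [504.4 152.6   9.2] rot err deg [-0.4  0.2  0. ] F [ 0.2 -0.3  6.1] w 67.9 66.99780821800232 t 10.1
[-0.323   0.045  -0.1415] [ 0.  0. 78.]
```

>>> apply_moves(moves=[[0, 0, -0.015, 0, 0, 0, 0.4], [0, 0, -0.05, 0, 0, 0, 0.4], [-0.02, 0.003, -0.09, 0, 0, 8, 0.4], [-0.06, 0.008, -0.12, 0, 0, 16, 0.4], [-0.105, 0.015, -0.1415, 0, 0, 24, 0.4], [-0.15, 0.021, -0.1415, 0, 0, 32, 0.4], [-0.195, 0.027, -0.1415, 0, 0, 40, 0.4], [-0.24, 0.033, -0.1415, 0, 0, 48, 0.4], [-0.285, 0.04, -0.1415, 0, 0, 56, 0.4], [-0.323, 0.045, -0.1415, 0, 0, 64, 0.4]])

```text
time: 11.1
tool_pos: [547.9, -173.4, 149.4]
tool_rot: [-3.063, -0.695, -0.008]
wrist_force: [0.5, 0.0, -1.5]
grip_width: 0.797
finger_force: 68.7
```

>>> apply_moves(moves=[[0, 0, 0, 0, 0, 8, 0.4], [0, 0, 0, 0, 0, 14, 0.4], [0, 0, 0, 0, 0, 14, 0.4], [0, 0, 0, 0, 0, 14, 0.4]])

```text
time: 11.5
tool_pos: [547.5, -170.8, 149.0]
tool_rot: [-3.122, -0.331, -0.007]
wrist_force: [-0.2, -0.3, -1.6]
grip_width: 0.799
finger_force: 68.7
```

Run:
```python
from h import *
done([-0.323,0.045,-0.1415,0,0,64]);done([0,0,0,0,0,14])
im=capture("wrist");cv2.imwrite("pics/w6.png",im)
for l,z in (("seat",30),("holder",0),("jaw_back",45)):
    for r in pinpoint("wrist",l)[:2]: print(l,round(r["score"],2),np.round(r["point"]),ray("wrist",r["point"],z).round(1))
```

```text
cmd [ 548. -171.  150.] meas [ 547.5 -170.8  149. ] rot err deg [ 0.1  0.3 13.9] F [-0.2 -0.3 -1.6] w 68.0 68.73398423194885 t 11.5
cmd [ 548. -171.  150.] meas [ 547.5 -170.8  149. ] rot err deg [ 0.1  0.2 -0.1] F [-0.2 -0.3 -1.6] w 68.0 68.73398423194885 t 11.5
seat 0.62 [214. 306.] [ 570.  -159.1   30. ]
holder 0.72 [209. 306.] [ 567.4 -159.1    0. ]
```

View pics/w6.png

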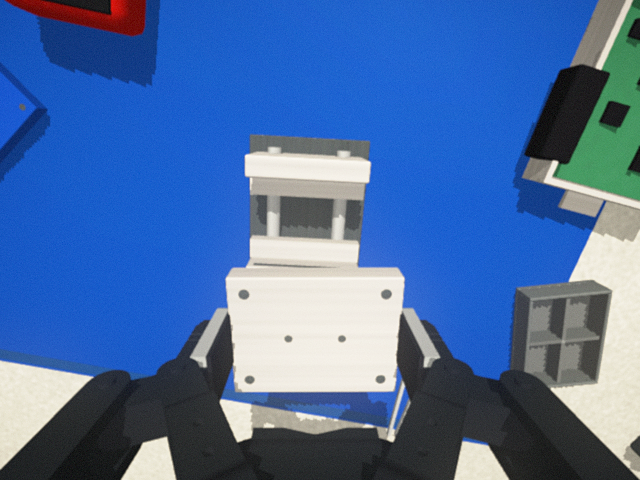

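The plate is held level. Beyond it the fixed jaw's top shows at rows 155–180, cols 245–370, its shaded ledge below that, the rods next, and the moving jaw's ledge at rows 238–262. I'll get the edges numerically.

Run:
```python
from h import *
g=cv2.GaussianBlur(cv2.cvtColor(cv2.imread("pics/w6.png"),6),(3,3),0).astype(float)
def edges(v,o,th=12):
    d=np.gradient(v);out=[]
    for i in range(1,len(d)-1):
        if abs(d[i])>th and abs(d[i])>=abs(d[i-1]) and abs(d[i])>abs(d[i+1]):
            a,b,c=abs(d[i-1:i+2]);out.append((round(o+i+.5*(a-c)/(a-2*b+c),1),int(d[i])))
    return out
for c in (256,262,290,310,325,350,354): print("col",c,edges(g[130:275,c-1:c+2].mean(1),130))
for r in (162,168,174,188,246,252,258): print("row",r,edges(g[r-1:r+2,235:385].mean(0),235))
```

```text
col 256 [(np.float64(151.3), 34), (np.float64(175.9), -25), (np.float64(194.3), -24), (np.float64(234.9), 32), (np.float64(262.2), -27), (np.float64(265.2), 37), (np.float64(268.2), -12)]
col 262 [(np.float64(151.1), 37), (np.float64(176.3), -24), (np.float64(194.6), -32), (np.float64(235.1), 34), (np.float64(262.6), -26), (np.float64(265.4), 33)]
col 290 [(np.float64(152.9), 35), (np.float64(177.8), -25), (np.float64(196.0), -32), (np.float64(236.7), 30), (np.float64(264.0), -28), (np.float64(266.9), 27)]
col 310 [(np.float64(154.0), 35), (np.float64(178.9), -24), (np.float64(197.2), -33), (np.float64(237.7), 31), (np.float64(264.9), -26), (np.float64(267.7), 24)]
col 325 [(np.float64(154.8), 33), (np.float64(179.8), -25), (np.float64(197.9), -34), (np.float64(238.3), 32), (np.float64(265.2), -12), (np.float64(268.0), 13)]
col 350 [(np.float64(150.7), 14), (np.float64(156.4), 20), (np.float64(159.7), 12), (np.float64(181.0), -23), (np.float64(199.2), -33), (np.float64(239.9), 32)]
col 354 [(np.float64(156.3), 34), (np.float64(159.6), 12), (np.float64(181.3), -23), (np.float64(199.5), -34), (np.float64(240.0), 32)]
row 162 [(np.float64(244.4), 48), (np.float64(370.1), -44)]
row 168 [(np.float64(244.3), 51), (np.float64(369.9), -50)]
row 174 [(np.float64(244.5), 44), (np.float64(369.5), -44)]
row 188 [(np.float64(249.0), 42), (np.float64(364.1), -28)]
row 246 [(np.float64(249.3), 50), (np.float64(358.7), -45)]
row 252 [(np.float64(249.3), 49), (np.float64(358.0), -49)]
row 258 [(np.float64(249.5), 34), (np.float64(357.5), -42)]
```

Run:
```python
from h import *
cal=get_calibration("wrist")
P=lambda r,c,z:ray("wrist",(r,c),z,cal)
L={"fix in50":(P(175.9,256,50),P(181.3,354,50)),"fix out50":(P(151.3,256,50),P(156.3,354,50)),"fixledge30":(P(194.5,262,30),P(199.5,354,30)),"movledge30":(P(235.1,262,30),P(240,354,30)),"mov wall30":(P(262.6,262,30),P(264.9,310,30)),"mov wall in50":(P(262.6,262,50),P(264.9,310,50)),"plateedge50":(P(265.4,262,50),P(267.7,310,50))}
for k,(a,b) in L.items():
    d=a-b;print(k,a.round(1),b.round(1),"yaw",np.degrees(np.arctan2(-d[0],d[1])).round(2))
yaw=-np.radians(2) 
a,b=L["fix in50"];d=(a-b)/np.linalg.norm(a-b);yaw=np.arctan2(-d[0],d[1]);ex=np.array([np.cos(yaw),np.sin(yaw)]);ey=np.array([-ex[1],ex[0]])
print("yaw",np.degrees(yaw))
for k,(a,b) in L.items(): print(k,(a[:2]@ex).round(1),(b[:2]@ex).round(1))
for n,q in (("wallends",(P(168,244.4,50),P(168,369.9,50))),("movledge ends",(P(252,249.3,30),P(252,358,30))),("fixledge ends",(P(188,249,30),P(188,364.1,30)))):
    print(n,[(t[:2]@ey).round(1) for t in q])
# plate in hand
p,R=cmd();print("plate holes etc proj at tool")
```

```text
fix in50 [ 591.8 -123.    50. ] [ 601.6 -184.8   50. ] yaw 8.99
fix out50 [ 606.7 -120.6   50. ] [ 616.6 -181.    50. ] yaw 9.27
fixledge30 [ 577.1 -126.4   30. ] [ 587.2 -190.5   30. ] yaw 8.99
movledge30 [ 547.8 -131.3   30. ] [ 558.3 -197.8   30. ] yaw 8.95
mov wall30 [ 526.7 -134.8   30. ] [ 532.5 -170.3   30. ] yaw 9.2
mov wall in50 [ 534.6 -136.4   50. ] [ 539.9 -169.    50. ] yaw 9.2
plateedge50 [ 532.6 -136.7   50. ] [ 537.9 -169.4   50. ] yaw 9.19
yaw 8.988165023465575
fix in50 565.3 565.3
fix out50 580.4 580.7
fixledge30 550.2 550.2
movledge30 520.6 520.5
mov wall30 499.2 499.3
mov wall in50 506.8 506.9
plateedge50 504.7 504.8
wallends [np.float64(-206.6), np.float64(-285.8)]
movledge ends [np.float64(-206.0), np.float64(-286.3)]
fixledge ends [np.float64(-205.9), np.float64(-286.2)]
plate holes etc proj at tool
```

Run:
```python
from h import *
g=cv2.GaussianBlur(cv2.cvtColor(cv2.imread("pics/w6.png"),6),(3,3),0).astype(float)
for c in (240,262,310,370,390):
    v=g[255:400,c-1:c+2].mean(1);d=np.gradient(v);print(c,[(255+i,int(d[i])) for i in np.argsort(-abs(d))[:8]])
p,R=cmd()
# holes, measured by centroid of dark spots on top face
m=((g<130)&(g>0)).astype(np.uint8)[275:390,232:400];n,_,st,ce=cv2.connectedComponentsWithStats(m)
for i in range(1,n):
    if 20<st[i,4]<200: 
        q=ce[i]+[232,275];print(q.round(1),R.inv().apply(ray("wrist",q[::-1],153.5)-p).round(1))
```

```text
240 [(np.int64(267), 37), (np.int64(290), -31), (np.int64(298), 31), (np.int64(297), 27), (np.int64(268), 26), (np.int64(391), -25), (np.int64(392), -25), (np.int64(291), -25)]
262 [(np.int64(392), -46), (np.int64(391), -41), (np.int64(265), 33), (np.int64(266), 29), (np.int64(263), -26), (np.int64(393), -24), (np.int64(262), -22), (np.int64(390), -16)]
310 [(np.int64(392), -51), (np.int64(391), -48), (np.int64(265), -26), (np.int64(393), -25), (np.int64(268), 24), (np.int64(390), -20), (np.int64(267), 20), (np.int64(264), -14)]
370 [(np.int64(391), -45), (np.int64(392), -39), (np.int64(267), 35), (np.int64(266), 27), (np.int64(390), -26), (np.int64(268), 23), (np.int64(393), -16), (np.int64(265), 10)]
390 [(np.int64(391), -47), (np.int64(267), 37), (np.int64(392), -35), (np.int64(390), -32), (np.int64(290), -28), (np.int64(266), 27), (np.int64(297), 27), (np.int64(291), -25)]
[243.4 294. ] [ 19.4 -27.8  -3.5]
[386.  293.9] [19.6 27.2 -3.5]
[398.  363.8] [-12.   34.2  -3.5]
[232.3 370.8] [-15.7 -34.5  -3.5]
[249.1 379.4] [-19.9 -27.8  -3.5]
[380.1 378.9] [-19.5  27.2  -3.5]
```

Run:
```python
from h import *
yaw=np.radians(9.0);ex=np.array([np.cos(yaw),np.sin(yaw)]);ey=np.array([-ex[1],ex[0]])
t=536*ex-246.1*ey;print(t)
for z in (90,41.5): row([*t,z],orient(-171))
```

```text
[ 567.89947241 -159.22122736]
[ 0.0219 -0.0074  0.06  ] [0. 0. 3.]
[ 0.0219 -0.0074  0.1085] [0. 0. 3.]
```

>>> apply_moves(moves=[[0.0219, -0.0074, 0.03, 0, 0, 3, 0.4], [0.0219, -0.0074, 0.06, 0, 0, 3, 0.4], [0.0219, -0.0074, 0.075, 0, 0, 3, 0.4], [0.0219, -0.0074, 0.086, 0, 0, 3, 0.4], [0.0219, -0.0074, 0.094, 0, 0, 3, 0.4], [0.0219, -0.0074, 0.101, 0, 0, 3, 0.4], [0.0219, -0.0074, 0.106, 0, 0, 3, 0.4], [0.0219, -0.0074, 0.1085, 0, 0, 3, 0.4], [0.0219, -0.0074, 0.1085, 0, 0, 3, 0.4], [0.0219, -0.0074, 0.1085, 0, 0, 3, 0.4]])

```text
time: 12.7
tool_pos: [568.5, -159.0, 41.0]
tool_rot: [-3.13, -0.245, -0.008]
wrist_force: [0.6, -0.3, -0.8]
grip_width: 0.798
finger_force: 68.7
```

>>> apply_moves(moves=[[0, 0, 0.0005, 0, 0, 0, 0.4], [0, 0, 0.001, 0, 0, 0, 0.4], [0, 0, 0.0015, 0, 0, 0, 0.4], [0, 0, 0.0015, 0, 0, 0, 0.4]])

```text
time: 13.1
tool_pos: [568.4, -159.0, 39.5]
tool_rot: [-3.13, -0.245, -0.008]
wrist_force: [-0.2, 1.0, 3.4]
grip_width: 0.798
finger_force: 69.1
```

>>> apply_moves(moves=[[0, 0, 0.0004, 0, 0, 0, 0.4], [0, 0, 0.0007, 0, 0, 0, 0.4], [0, 0, 0.0007, 0, 0, 0, 0.4]])

```text
time: 13.4
tool_pos: [568.4, -158.9, 39.4]
tool_rot: [-3.131, -0.245, -0.008]
wrist_force: [-2.4, 1.0, 8.3]
grip_width: 0.799
finger_force: 69.7
```

Run:
```python
from h import *
done([0.0219,-0.0074,0.1085,0,0,3]);done([0,0,0.0015,0,0,0]);done([0,0,0.0007,0,0,0]);print(sense()["ft_torque"])
im=capture("wrist");cv2.imwrite("pics/w7.png",im)
g=cv2.GaussianBlur(cv2.cvtColor(im,6),(3,3),0).astype(float)
for c in (260,290,340,370):
    v=g[190:300,c-1:c+2].mean(1);d=np.gradient(v);print(c,[(190+i,int(d[i])) for i in range(1,109) if abs(d[i])>10 and abs(d[i])>=max(abs(d[i-1]),abs(d[i+1]))])
yaw=np.radians(9.0);ex=np.array([np.cos(yaw),np.sin(yaw)]);ey=np.array([-ex[1],ex[0]])
for x in (563,565,579):
    print(x,proj("wrist",[[*(x*ex-246*ey),50]]).round(1))
print("plate edge",proj("wrist",[[*(563*ex-246*ey),42]]).round(1))
```

```text
cmd [ 567.9 -159.2   41.5] meas [ 568.4 -158.9   39.4] rot err deg [0.1 0.3 0. ] F [-2.4  1.   8.3] w 67.9 69.73604679107666 t 13.4
cmd [ 567.9 -159.2   40. ] meas [ 568.4 -158.9   39.4] rot err deg [0.1 0.3 0. ] F [-2.4  1.   8.3] w 67.9 69.73604679107666 t 13.4
cmd [ 567.9 -159.2   39.3] meas [ 568.4 -158.9   39.4] rot err deg [0.1 0.3 0. ] F [-2.4  1.   8.3] w 67.9 69.73604679107666 t 13.4
[-0.12352747  0.33774509 -0.0339969 ]
260 [(209, 26), (244, 12), (279, -21), (287, 19)]
290 [(216, 30), (243, 13), (279, -20), (291, 18)]
340 [(216, 34), (243, 12), (279, -19), (288, 18)]
370 [(209, 28), (243, 12), (244, 12), (278, -20), (279, -20), (291, 20)]
563 [[284.  313.9]]
565 [[278.9 313.9]]
579 [[241.8 313.8]]
plate edge [[275.6 313.9]]
```

>>> apply_moves(moves=[[0, 0, 0, 0, 0, 0, 0.1], [0, 0, 0, 0, 0, 0, 0], [0, 0, 0, 0, 0, 0, 0], [0, 0, -0.01, 0, 0, 0, 0], [0, 0, -0.04, 0, 0, 0, 0], [0, 0, -0.085, 0, 0, 0, 0.5], [0, 0, -0.11, 0, 0, 0, 1], [0, 0, -0.11, 0, 0, 0, 1], [0, 0, -0.11, 0, 0, 0, 1]])

```text
time: 14.35
tool_pos: [568.0, -159.2, 149.4]
tool_rot: [-3.131, -0.245, -0.01]
wrist_force: [-0.0, -0.5, -0.4]
grip_width: 0.331
finger_force: 0.0
```

Run:
```python
from h import *
done([0,0,-0.11,0,0,0])
im=capture("wrist");cv2.imwrite("pics/w8.png",im)
cal=get_calibration("wrist")
g=cv2.GaussianBlur(cv2.cvtColor(im,6),(3,3),0).astype(float)
yaw=np.radians(9.0);ex=np.array([np.cos(yaw),np.sin(yaw)]);ey=np.array([-ex[1],ex[0]])
pr=lambda x,y,z:proj("wrist",[[*(x*ex+y*ey),z]])[0].round(1).tolist()
print("cmp: wall565",pr(565,-246,50),"plate corners",[pr(536+a*27,-246.1+b*35,42) for a in (-1,1) for b in (-1,1)],"mov wall in 503.5",pr(503.5,-246,50),"out",pr(489.5,-246,50))
for c in (265,285,305,340,360):
    v=g[150:420,c-1:c+2].mean(1);d=np.gradient(v);print(c,[(150+i,int(d[i])) for i in range(1,269) if abs(d[i])>10 and abs(d[i])>=max(abs(d[i-1]),abs(d[i+1]))])
cv2.imwrite("pics/c8.png",cv2.resize(im[140:440,170:470],(600,600),interpolation=cv2.INTER_CUBIC))
```

```text
cmd [ 567.9 -159.2  149.3] meas [ 568.  -159.2  149.4] rot err deg [0.  0.4 0. ] F [-0.  -0.5 -0.4] w 28.2 0.0 t 14.35
cmp: wall565 [212.1, 314.9] plate corners [[285.8, 363.4], [285.7, 266.8], [212.5, 366.8], [212.5, 263.4]] mov wall in 503.5 [297.5, 314.9] out [315.2, 314.9]
265 [(184, 33), (193, 10), (213, -21), (222, 17), (265, 17), (297, 11), (354, -29)]
285 [(180, 28), (213, -21), (214, -21), (221, 18), (287, -33), (290, 24), (294, -29), (297, 37), (315, -28), (328, 18), (339, 13), (352, -61)]
305 [(184, 36), (213, -22), (221, 17), (287, -32), (290, 23), (294, -29), (297, 36), (315, -51), (327, 20), (330, 22), (339, 11), (352, -60)]
340 [(184, 31), (213, -23), (221, 18), (287, -33), (290, 21), (294, -29), (297, 38), (315, -37), (328, 16), (339, 10), (352, -58)]
360 [(184, 37), (213, -24), (220, 18), (287, -24), (290, 15), (294, -29), (297, 38), (300, -19), (342, -10), (355, -34), (397, -12)]
```

View pics/c8.png

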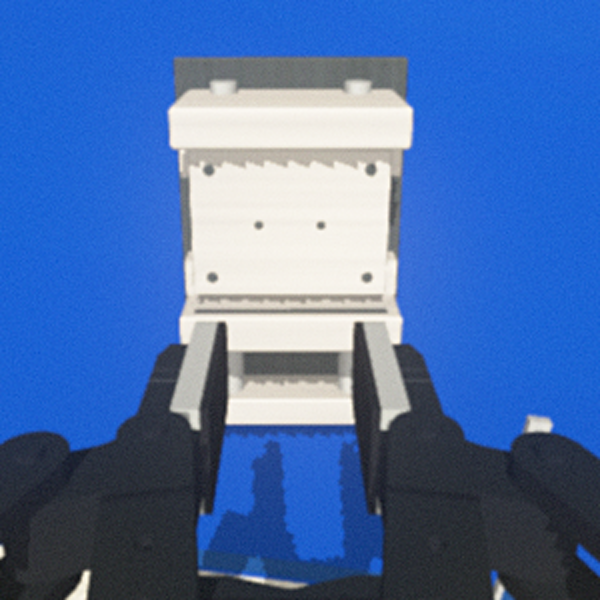

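The plate lies flat on both ledges and is central along them. There is a small gap at each jaw, and the moving jaw's wall is at about crop row 330. Next I'll push the jaw with shut fingertips.

>>> apply_moves(moves=[[-0.04, 0, 0, 0, 0, 0, 1], [-0.071, 0, 0, 0, 0, 0, 1], [-0.071, 0, 0, 0, 0, 0, 1], [-0.071, 0, 0.04, 0, 0, 0, 1], [-0.071, 0, 0.075, 0, 0, 0, 1], [-0.071, 0, 0.092, 0, 0, 0, 1], [-0.071, 0, 0.0973, 0, 0, 0, 1], [-0.071, 0, 0.0973, 0, 0, 0, 1]])

```text
time: 15.2
tool_pos: [497.5, -169.5, 49.2]
tool_rot: [-3.129, -0.245, -0.002]
wrist_force: [1.0, -0.0, 0.1]
grip_width: -0.004
finger_force: 0.0
```

>>> apply_moves(moves=[[0.005, 0, 0, 0, 0, 0, 1], [0.009, 0, 0, 0, 0, 0, 1], [0.012, 0, 0, 0, 0, 0, 1], [0.014, 0, 0, 0, 0, 0, 1], [0.0155, 0, 0, 0, 0, 0, 1], [0.017, 0, 0, 0, 0, 0, 1], [0.017, 0, 0, 0, 0, 0, 1]])

```text
time: 15.9
tool_pos: [514.4, -167.1, 50.8]
tool_rot: [-3.13, -0.245, -0.006]
wrist_force: [-1.9, -0.9, 1.6]
grip_width: 0.002
finger_force: 1.5
```

>>> apply_moves(moves=[[0.001, 0, 0, 0, 0, 0, 1], [0.002, 0, 0, 0, 0, 0, 1], [0.003, 0, 0, 0, 0, 0, 1], [0.003, 0, 0, 0, 0, 0, 1]])

```text
time: 16.3
tool_pos: [517.7, -166.6, 50.7]
tool_rot: [-3.13, -0.245, -0.006]
wrist_force: [-3.4, 0.1, 1.5]
grip_width: -0.003
finger_force: 1.5
```

>>> apply_moves(moves=[[0.0005, 0, 0, 0, 0, 0, 1], [0.001, 0, 0, 0, 0, 0, 1], [0.001, 0, 0, 0, 0, 0, 1]])

```text
time: 16.6
tool_pos: [518.6, -166.5, 50.7]
tool_rot: [-3.13, -0.245, -0.006]
wrist_force: [-4.9, 0.9, 2.7]
grip_width: -0.003
finger_force: 1.6
```

>>> apply_moves(moves=[[0.0005, 0, 0, 0, 0, 0, 1], [0.001, 0, 0, 0, 0, 0, 1], [0.001, 0, 0, 0, 0, 0, 1]])

```text
time: 16.9
tool_pos: [518.7, -166.4, 50.7]
tool_rot: [-3.13, -0.246, -0.004]
wrist_force: [-6.1, -0.1, 2.7]
grip_width: -0.0
finger_force: 2.8
```

>>> apply_moves(moves=[[0.0005, 0, 0, 0, 0, 0, 1], [0.001, 0, 0, 0, 0, 0, 1], [0.001, 0, 0, 0, 0, 0, 1]])

```text
time: 17.2
tool_pos: [518.8, -166.4, 50.7]
tool_rot: [-3.13, -0.246, -0.001]
wrist_force: [-8.5, -1.8, 5.7]
grip_width: -0.0
finger_force: 3.9
```

>>> apply_moves(moves=[[0.001, 0, 0, 0, 0, 0, 1], [0.002, 0, 0, 0, 0, 0, 1], [0.003, 0, 0, 0, 0, 0, 1], [0.003, 0, 0, 0, 0, 0, 1]])

```text
time: 17.6
tool_pos: [518.8, -166.3, 50.6]
tool_rot: [-3.13, -0.248, 0.007]
wrist_force: [-13.7, -5.1, 10.4]
grip_width: 0.003
finger_force: 7.2
```

>>> apply_moves(moves=[[-0.003, 0, 0, 0, 0, 0, 1], [-0.01, 0, 0, 0, 0, 0, 1], [-0.015, 0, 0, 0, 0, 0, 1], [-0.015, 0, -0.04, 0, 0, 0, 1], [-0.015, 0, -0.085, 0, 0, 0, 1], [0.02, 0, -0.1, 0, 0, 0, 1], [0.042, 0, -0.1, 0, 0, 0, 1], [0.042, 0, -0.1, 0, 0, 0, 1], [0.042, 0, -0.1, 0, 0, 0, 1]])

```text
time: 18.5
tool_pos: [564.7, -159.4, 150.7]
tool_rot: [-3.13, -0.246, -0.006]
wrist_force: [0.2, 0.2, 0.5]
grip_width: -0.002
finger_force: 0.0
```

Run:
```python
from h import *
s=sense();print(s["tool_pos"],s["wrist_force"])
im=capture("wrist");b=capture("scene");cv2.imwrite("pics/w9.png",im)
g=cv2.GaussianBlur(cv2.cvtColor(im,6),(3,3),0).astype(float)
yaw=np.radians(9.0);ex=np.array([np.cos(yaw),np.sin(yaw)]);ey=np.array([-ex[1],ex[0]])
pr=lambda x,y,z:proj("wrist",[[*(x*ex+y*ey),z]])[0].round(1).tolist()
print("wall565",pr(565,-246,50),"mov in 511",pr(511,-246,50),"out 497",pr(497,-246,50),"ends",pr(538,-281,42),pr(538,-211,42))
for c in (285,305,340):
    v=g[130:420,c-1:c+2].mean(1);d=np.gradient(v);print(c,[(130+i,int(d[i])) for i in range(1,289) if abs(d[i])>10 and abs(d[i])>=max(abs(d[i-1]),abs(d[i+1]))])
o=np.zeros((500,800,3),np.uint8);o[:480,:480]=cv2.resize(im[130:370,200:440],(480,480),interpolation=cv2.INTER_CUBIC);o[:320,480:]=cv2.resize(b[280:380,310:410],(320,320),interpolation=cv2.INTER_CUBIC)
cv2.imwrite("pics/c9.png",o)
```

```text
[ 564.73153251 -159.40886097  150.73012788] [0.22072323 0.20967812 0.4641243 ]
wall565 [205.4, 315.4] mov in 511 [281.3, 315.3] out 497 [299.4, 315.3] ends [241.3, 365.4] [241.2, 265.4]
285 [(175, 30), (208, -25), (216, 20), (280, -34), (283, 37), (301, -26), (314, -23)]
305 [(179, 32), (208, -24), (215, 21), (280, -34), (283, 35), (300, -15), (348, -44)]
340 [(179, 31), (208, -25), (215, 20), (280, -35), (283, 36), (301, -39), (311, -18)]
```

View pics/c9.png

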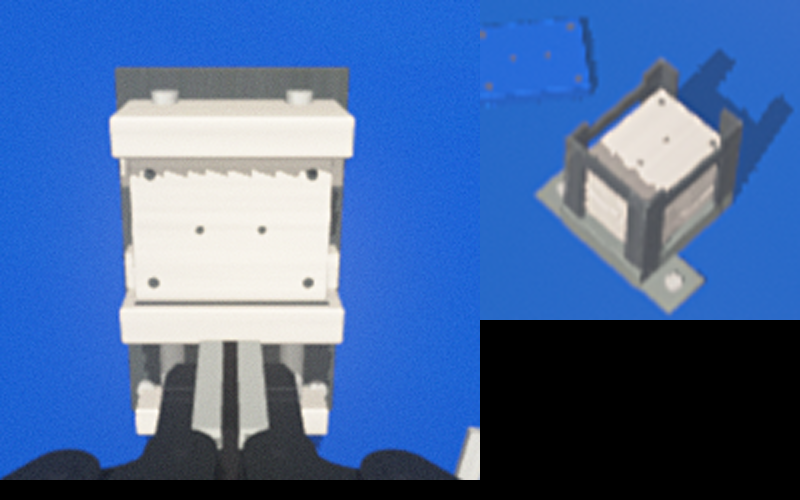

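The plate is clamped between the jaws: the walls are at rows 208 and 283, a gap of about 54 mm. It is central, and the four-plate stack sits square in the magazine.

```bash
python3 -c "
from plant import *
print(hand_in())"
```

```text
the job is handed in; nothing more can be done
None
```

The job is handed in: the bottom plate was drawn out and the rest of the stack dropped squarely inside the magazine, then the plate was set flat on the mat, regripped by its short ends, laid centrally on the ledges and clamped snugly against the fixed jaw.

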